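Sort the brass thumb nuts by size into their parts dishes

TASK

Sort the three brass thumb nuts into the round parts dishes by size: the smallest nut in the smallest dish, the middle one in the middle dish, the largest in the largest. Set each one down (do not drop it) standing upright on its hub in the middle of its dish, let go, and leave the steel thumb nut, the hexagonal brass spacer, the valve base and the switch housing where they are.

Things in the scene. Friction and masses are not known exactly. Their poses are not given: they have to be found in the camera images.
- nut_small: Smallest brass thumb nut: round knurled collar 22 mm in diameter and 10 mm high on top of a narrower round hub 15 mm in diameter; 18 mm high in all, about 30 g, a dark bore showing in the top. Stands hub down on the ledge, loose. Origin: centre of its underside; z up.
- nut_medium: Middle-sized brass thumb nut: round knurled collar 31 mm in diameter and 12 mm high on top of a narrower round hub 21 mm in diameter; 22 mm high in all, about 70 g, a dark bore showing in the top. Stands hub down on the ledge, loose. Origin: centre of its underside; z up.
- nut_large: Largest brass thumb nut: round knurled collar 40 mm in diameter and 14 mm high on top of a narrower round hub 27 mm in diameter; 26 mm high in all, about 150 g, a dark bore showing in the top. Stands hub down on the ledge, loose. Origin: centre of its underside; z up.
- dish_small: Smallest of the three parts dishes: shallow round, painted red, 56 mm in diameter at the rim, 46 mm across its flat inner floor, rim 7 mm above the ledge, inner floor 3 mm above the ledge, wall 3 mm. Heavy: it does not move during the job. Origin: centre of its underside, on the ledge; z up.
- dish_medium: Middle-sized of the three parts dishes: shallow round, painted blue, 72 mm in diameter at the rim, 62 mm across its flat inner floor, rim 7 mm above the ledge, inner floor 3 mm above the ledge, wall 3 mm. Heavy: it does not move during the job. Origin: centre of its underside, on the ledge; z up.
- dish_large: Largest of the three parts dishes: shallow round, painted green, 88 mm in diameter at the rim, 78 mm across its flat inner floor, rim 7 mm above the ledge, inner floor 3 mm above the ledge, wall 3 mm. Heavy: it does not move during the job. Origin: centre of its underside, on the ledge; z up.
- steel_nut: Grey steel thumb nut, not brass, to be left alone: round knurled collar 31 mm in diameter and 12 mm high on top of a narrower round hub 21 mm in diameter; 22 mm high in all, about 65 g, a dark bore showing in the top. Stands hub down on the ledge, loose. Origin: centre of its underside; z up.
- hex_spacer: Hexagonal brass spacer bar lying on its side, to be left alone: 60 mm long along its x axis, 16 mm across flats and 16 mm high, loose. Origin: underneath its middle, on the ledge.
- valve_base: Cream porcelain valve base, to be left alone: stepped round disc 52 mm in diameter, 24 mm high, with a ring of small dark pin holes in its top, loose. Origin: centre of its underside.
- switch_housing: Chrome toggle switch housing, to be left alone: block 42 mm (its x) by 28 mm (its y) by 26 mm high, with a bush and a leaning bat lever on top, 53 mm high in all, loose. Origin: centre of its underside.

How it is judged (in metres and radians):
At the end, for the whole second after the job is handed in: Each brass nut stands at rest on the floor of the dish of its size: within 14 mm of the dish's centre, underside under 6 mm above the ledge, tilt under 0.12 rad. The steel nut, spacer, valve base and switch housing are within 15 mm of their starts (horizontal distance between nut_small and dish_small below 0.014 m and z of nut_small in the frame of dish_small between 0 and 0.006 m and angle between each of nut_small, nut_medium, nut_large's own z axis and vertical below 0.12 rad and linear speed of each of nut_small, nut_medium, nut_large below 0.02 m/s and angular speed of each of nut_small, nut_medium, nut_large below 0.3 rad/s and horizontal distance between nut_medium and dish_medium below 0.014 m and z of nut_medium in the frame of dish_medium between 0 and 0.006 m and horizontal distance between nut_large and dish_large below 0.014 m and z of nut_large in the frame of dish_large between 0 and 0.006 m and distance of each of steel_nut, hex_spacer, valve_base, switch_housing from where it was at the start of the episode below 0.015 m); the robot touches nothing.
It fails at once if a brass nut is dropped or flung (faster than 0.7 m/s within 50 mm of the ledge) ((linear speed of nut_small above 0.7 m/s and height (world z) of nut_small below 0.05 m) or (linear speed of nut_medium above 0.7 m/s and height (world z) of nut_medium below 0.05 m) or (linear speed of nut_large above 0.7 m/s and height (world z) of nut_large below 0.05 m)).
It fails at once if the steel nut, hexagonal spacer, valve base or switch housing is moved by more than 15 mm (distance of any of steel_nut, hex_spacer, valve_base, switch_housing from where it was at the start of the episode above 0.015 m).
It fails at once if the valve base or the switch housing is tipped by more than 0.5 rad (angle between any of valve_base, switch_housing's own z axis and vertical above 0.5 rad).
It also fails if it takes over 80 s, if anything falls off the work surface, if the arm or the gripper's body presses on something with over 40 N, if the wrist force passes 120 N, or if a joint passes its speed limit or range.

ROBOT

A 6-joint arm with a two-finger parallel gripper is mounted at the origin on the work surface. World frame = base frame: x ahead of the robot, y to its left, z up, the work surface at z = 0. Lengths are in mm, angles in rad, forces in N, time in s.
With the tool pointing down it reaches from about 350 to 775 mm from the base axis. Payload 7.3 kg.
Tool frame: the origin (TCP) lies midway between the tips of the shut fingers; the grasp point (between the pads) lies 19 mm behind it; z points along the fingers, y is the line along which they close (so a half turn about z gives the same grasp; the last joint's range is limited). The gripper opens to 92 mm and grips with 3 to 60 N. Pads are 19 mm wide; open, the fingers measure 130 mm over their backs; the gripper's body (75 mm by 190 mm) begins 47 mm behind the grasp point.
Start: joints at [-1.379, 0.342, 1.524, -0, 1.275, -0.146], TCP at [174.014, -495.342, 226.741] pointing down, gripper open.
Joint ranges: [-2.53, 2.53], [-0.77, 2.02], [0.04, 2.7], [-1, 4.14], [0.28, 2.66], [-3.11, 3.11]. Speed limits (rad/s): [2.57, 2.57, 3.14, 3.14, 3.14, 3.14].

INTERFACE

Orientations are given as [roll, pitch, yaw] about the fixed x, y, z axes, in that order (R = Rz(yaw) Ry(pitch) Rx(roll)).
In Python, from plant import * gives the robot as it stands.
- The arm moves only by the tool step_arm, never from a script. Its argument "deltas" is one flat list of numbers, 5 for each row, row after row: the shift along the world's x, y, z in mm, then the turn about the world's z in degrees, then the finger opening in mm, from 0 to 91.8. In form: [tx, ty, tz, turn, gripper, tx, ty, tz, turn, gripper, ...]. A call has exactly 10 rows; each row shifts and turns the commanded pose from where the row before left it; what a row does not reach is not made up. A row lasts 1/8 s, in which the tool goes at most 62.5 mm and 10.7 degrees, less where a joint would pass 70% of its speed; a pose out of reach is approached as far as the arm can. A call is refused whole if a number of a shift passes 62.5 or a number of a turn 10.7, either way. A call with a gripper value outside its range is refused whole. The fingers move at their own pace and stop on an object; the grip force is fixed at half the most. Time passes only in rows, so rows that do not move let the fingers close, or fill a call up. It gives the time, the measured TCP pose, the force, the opening and the grip force at its end, in the units of the state.
- get_obs(): the state, without advancing time (a new reading comes with each control period).
- capture(name): name is "scene" or "top" or "wrist"; returns the picture (420x560x3 uint8, red, green, blue); there is no depth.
- camera_params(name): a dict with "mtx" (3x3 intrinsics, pixels), "k1" (the pictures are not rectified: a ray, as slopes to the right and down, at radius r is drawn at 1 + k1 r^2 times it, then the intrinsics apply), "rvec" (rotation vector, rad) and "tvec" (3), from world to camera coordinates, as OpenCV has them. Camera axes: x right, y down, z forward; pixel columns grow to the right and rows downward; lengths in mm; the calibration is good to about 2 mm. A picture is of the moment at which its call begins: read the wrist's pose just before it. camera_params takes no time and is no camera call; for the wrist camera it gives the pose at the moment of the call.
- close_job(): hands the job in; it is judged then, once.
The state is a dict: "time": time; "joint_positions": joint angles; "dq": joint speeds; "tau": joint torques, N m; "tool_pos": TCP position; "tcp_rot": TCP orientation; "contact_force": force on the tool from outside, world axes, zero at the start; "moment": the same for the moment, N m; "grip_width": finger opening in mm; "finger_force": force on a finger pad.
Only numpy, scipy, OpenCV 4.12 (cv2) and the standard library are available. Lean on these libraries where they do the work, as an engineer would, in place of code of your own. Each camera call takes 0.05 s, during which the arm holds its last target. There are 200 camera calls.

## Working session

There is one attempt and no reset: what is moved stays moved. The work goes in short steps, Python scripts to look and compute and a tool call to move; the robot and the scene stay as the last step left them, time stands still between calls to the robot, and variables do not carry over. Pictures are saved under pics/ and viewed, at most 14 in all, crops included, and the job is handed in when it is done.

Besides the shell and the picture viewer there is one more tool, called after ">>>" as a command line: name --argument value ..., lists and objects as JSON in quotes. step_arm: Moves the arm, as the interface text tells. Its arguments: {"type":"object","properties":{"deltas":{"type":"array","items":{"type":"number"}}},"required":["deltas"]}

```bash
mkdir -p pics; ls; python3 - <<'E'
from plant import *
import cv2
o=get_obs();print(o['time'],o['tool_pos'],o['tcp_rot'],o['grip_width'])
for n in("scene","top"):
    cv2.imwrite(f"pics/{n}0.png",cv2.cvtColor(capture(n),cv2.COLOR_RGB2BGR)); print(n,camera_params(n))
E
```

```text
pics
0.0 [ 173.93073912 -494.93319665  226.06119129] [-3.14011183e+00 -2.05559927e-04  3.37789808e-01] 92.12220796067213
scene {'mtx': array([[533.49142735,   0.        , 277.16155702],
       [  0.        , 533.49142735, 212.43408259],
       [  0.        ,   0.        ,   1.        ]]), 'k1': -0.11296519284923572, 'rvec': array([ 1.96789623,  1.18966557, -0.60826652]), 'tvec': array([-245.95219152, -252.57287446, 1382.73065824])}
top {'mtx': array([[405.31295661,   0.        , 286.89767639],
       [  0.        , 405.31295661, 207.35065406],
       [  0.        ,   0.        ,   1.        ]]), 'k1': -0.12127077541989673, 'rvec': array([ 2.2409949 , -2.17997893,  0.01332429]), 'tvec': array([ -8.2438922 , 527.11578296, 835.37906614])}
```

View pics/top0.png

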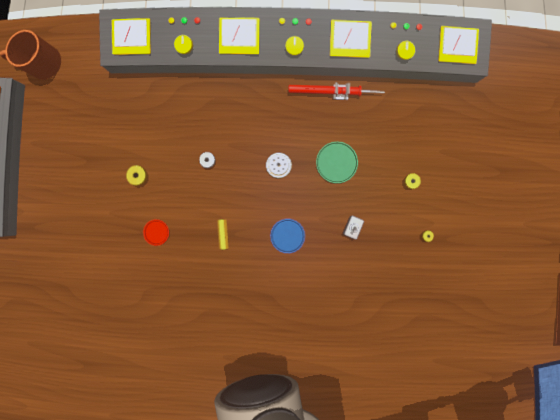

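View pics/scene0.png

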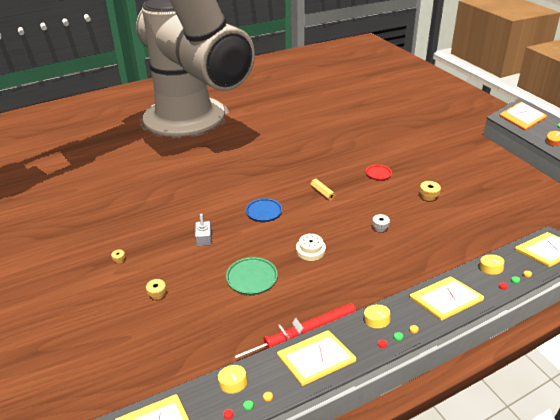

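The top view shows the small nut at (428,236), medium (413,181) and large (136,175). The dishes are at red (156,232), blue (288,236) and green (337,162), and the steel nut is at (207,160). In the scene view, the nuts are at (118,256), (156,289) and (430,190), and the dishes at (379,172), (264,210) and (251,275). Next I'll triangulate from both views.

```bash
cat > h.py <<'E'
import numpy as np,cv2
from plant import *
def ray(P,uv):
    m=P['mtx'];x=np.array([(uv[0]-m[0,2])/m[0,0],(uv[1]-m[1,2])/m[1,1]])
    y=x.copy()
    for _ in range(20): y=x/(1+P['k1']*(y@y))
    R=cv2.Rodrigues(np.array(P['rvec']))[0]
    return -R.T@np.array(P['tvec']), R.T@np.array([*y,1.])/np.linalg.norm([*y,1.])
def plane(P,uv,z):
    c,d=ray(P,uv); return c+d*(z-c[2])/d[2]
def tri(Pa,a,Pb,b):
    c1,d1=ray(Pa,a);c2,d2=ray(Pb,b)
    s=np.linalg.lstsq(np.c_[d1,-d2],c2-c1,rcond=None)[0]
    p,q=c1+s[0]*d1,c2+s[1]*d2
    return (p+q)/2,np.linalg.norm(p-q)
RANGES={'brass':[((18,110,60),(36,255,255))],'red':[((0,215,120),(4,255,255)),((176,215,120),(180,255,255))],'blue':[((105,120,60),(125,255,255))],'green':[((55,70,50),(85,255,255))]}
def blob(img,col,uv,r):
    """largest contour of colour in window: hull ellipse centre, area-box"""
    h=cv2.cvtColor(img,cv2.COLOR_RGB2HSV);m=np.zeros(h.shape[:2],np.uint8)
    for lo,hi in RANGES[col]: m|=cv2.inRange(h,lo,hi)
    w=np.zeros_like(m);cv2.circle(w,tuple(map(int,uv)),int(r),255,-1);m&=w
    c=max(cv2.findContours(m,cv2.RETR_EXTERNAL,cv2.CHAIN_APPROX_NONE)[0],key=cv2.contourArea)
    hull=cv2.convexHull(c);M=cv2.moments(hull)
    return np.array([M['m10'],M['m01']])/M['m00'],cv2.boundingRect(hull)
E
python3 - <<'E'
from h import *
T,S=camera_params('top'),camera_params('scene')
it=cv2.cvtColor(cv2.imread('pics/top0.png'),cv2.COLOR_BGR2RGB);is_=cv2.cvtColor(cv2.imread('pics/scene0.png'),cv2.COLOR_BGR2RGB)
for n,c,a,ra,b,rb,z in [('ns','brass',(428,236),12,(118,256),14,18),('nm','brass',(413,181),14,(156,289),16,22),('nl','brass',(136,175),16,(430,190),18,26),('ds','red',(156,232),20,(379,172),20,7),('dm','blue',(288,236),26,(264,210),26,7),('dl','green',(337,162),30,(251,275),34,7)]:
    u,ba=blob(it,c,a,ra);v,bb=blob(is_,c,b,rb)
    p,e=tri(T,u,S,v)
    print(n,u.round(1),ba,v.round(1),bb,p.round(1),e.round(1),plane(T,u,z)[:2].round(1), 'diam',np.linalg.norm(plane(T,(ba[0],u[1]),z)-plane(T,(ba[0]+ba[2],u[1]),z)).round(1))
for n,a,z in[('steel',(207,160),22),('valve',(279,165),24),('hexa',(220,220),16),('hexb',(225,249),16),('sw',(354,228),26)]: print(n,plane(T,a,z).round(0))
E
```

```text
ns [427.6 235.6] (422, 230, 12, 12) [117.3 253.8] (111, 250, 13, 9) [ 476.6 -286.    16.7] 0.5 [ 476.5 -285.8] diam 25.5
nm [412.5 180.5] (405, 173, 16, 16) [155.2 285.3] (152, 283, 7, 6) [ 589.2 -249.6   21.9] 1.0 [ 589. -250.] diam 33.6
nl [135.6 175. ] (126, 165, 20, 21) [430.1 185.9] (427, 184, 7, 5) [585.7 321.3  26.1] 2.8 [585.  320.1] diam 42.9h.py:24: RuntimeWarning: invalid value encountered in divide
  return np.array([M['m10'],M['m01']])/M['m00'],cv2.boundingRect(hull)
Traceback (most recent call last):
  File "h.py", line 22, in blob
    c=max(cv2.findContours(m,cv2.RETR_EXTERNAL,cv2.CHAIN_APPROX_NONE)[0],key=cv2.contourArea)
ValueError: max() iterable argument is empty
```

```bash
sed -i "s/((0,215,120),(4,255,255)),((176,215,120)/((0,215,120),(4,255,255)),((172,190,90)/" h.py; python3 - <<'E'
from h import *
T,S=camera_params('top'),camera_params('scene')
it=cv2.cvtColor(cv2.imread('pics/top0.png'),cv2.COLOR_BGR2RGB);is_=cv2.cvtColor(cv2.imread('pics/scene0.png'),cv2.COLOR_BGR2RGB)
print(cv2.cvtColor(is_,cv2.COLOR_RGB2HSV)[172,366:394:3].tolist())
print(cv2.cvtColor(is_,cv2.COLOR_RGB2HSV)[195,420:440:3].tolist())
for n,c,a,ra,b,rb,z in [('dm','blue',(288,236),26,(264,210),26,7),('dl','green',(337,162),30,(251,275),34,7),('ds','red',(156,232),20,(379,172),20,7)]:
    u,ba=blob(it,c,a,ra);v,bb=blob(is_,c,b,rb)
    p,e=tri(T,u,S,v)
    print(n,u.round(1),ba,v.round(1),bb,p.round(1),e.round(1),plane(T,u,z)[:2].round(1), 'diam',np.linalg.norm(plane(T,(ba[0],u[1]),z)-plane(T,(ba[0]+ba[2],u[1]),z)).round(1))
E
python3 - <<'E'
import sys;sys.path.insert(0,'.')
from h import *
T=camera_params('top')
for n,a,z in[('steel',(207,160),22),('valve',(279,165),24),('hexa',(220,220),16),('hexb',(225,249),16),('sw',(354,228),26)]: print(n,plane(T,a,z).round(0))
o=get_obs();P=camera_params('wrist');print(o['tool_pos'],o['tcp_rot'],P, ray(P,(280,210)))
E
```

```text
[[2, 200, 243], [2, 177, 255], [1, 178, 255], [2, 178, 255], [2, 179, 255], [2, 179, 255], [2, 179, 255], [2, 177, 255], [1, 203, 235], [11, 160, 151]]
[[9, 158, 87], [17, 164, 157], [17, 162, 200], [17, 163, 200], [17, 164, 204], [17, 160, 207], [14, 164, 179]]
dm [287.2 235.5] (271, 219, 33, 34) [263.5 209.6] (246, 198, 36, 24) [469.1   4.8   3.9] 1.5 [468.9   4.2] diam 68.1
dl [336.6 162. ] (316, 142, 42, 41) [251.2 275.4] (226, 257, 51, 38) [624.7 -94.    3.8] 1.1 [624.1 -94.2] diam 87.5
steel [619. 172.  22.]
valve [612.  25.  24.]
hexa [497. 143.  16.]
hexb [438. 131.  16.]
sw [ 489. -131.   26.]
[ 173.95042318 -494.95792273  226.11041807] [-3.14020182e+00 -2.03813421e-04  3.37820809e-01] {'mtx': array([[362.40068932,   0.        , 286.93236715],
       [  0.        , 362.40068932, 213.38611676],
       [  0.        ,   0.        ,   1.        ]]), 'k1': -0.0916585099968156, 'rvec': array([-2.38543494,  1.69075925,  0.21963124]), 'tvec': array([-525.1042128 ,  -31.9375325 ,  388.54680986])} (array([ 238.18014759, -473.16897322,  383.54191924]), array([-0.23822364, -0.06269046, -0.96918492]))h.py:24: RuntimeWarning: invalid value encountered in divide
  return np.array([M['m10'],M['m01']])/M['m00'],cv2.boundingRect(hull)
Traceback (most recent call last):
  File "h.py", line 22, in blob
    c=max(cv2.findContours(m,cv2.RETR_EXTERNAL,cv2.CHAIN_APPROX_NONE)[0],key=cv2.contourArea)
ValueError: max() iterable argument is empty
```

>>> step_arm --deltas '[37.8,26.1,-12,0,60,37.8,26.1,-12,0,60,37.8,26.1,-12,0,60,37.8,26.1,-12,0,60,37.8,26.1,-12,0,60,37.8,26.1,-12,0,60,37.8,26.1,-12,0,60,37.8,26.1,-12,0,60,0,0,0,0,60,0,0,0,0,60]'

```text
time: 1.35
tool_pos: [476.0, -286.6, 130.5]
tcp_rot: [-3.141, 0.001, 0.338]
contact_force: [0.3, -0.9, -0.4]
grip_width: 59.9
finger_force: 0.0
```

```bash
sed -i "s/((0,215,120),(4,255,255))/((0,170,190),(5,255,255))/;s/((18,110,60),(36/((15,110,60),(36/" h.py; python3 - <<'E'
from h import *
T,S=camera_params('top'),camera_params('scene')
it=cv2.cvtColor(cv2.imread('pics/top0.png'),cv2.COLOR_BGR2RGB);is_=cv2.cvtColor(cv2.imread('pics/scene0.png'),cv2.COLOR_BGR2RGB)
u,ba=blob(it,'red',(156,232),20);v,bb=blob(is_,'red',(379,172),20)
print(u,ba,v,bb,tri(T,u,S,v),plane(T,u,5))
o=get_obs();P=camera_params('wrist');print(o['time'],o['tool_pos'],o['tcp_rot'],o['grip_width'],ray(P,(280,210))[0])
cv2.imwrite("pics/w1.png",cv2.cvtColor(capture("wrist"),cv2.COLOR_RGB2BGR))
for z in(16,18,20):
  p=np.array([476.5,-286,z]);print(cv2.projectPoints(p,np.array(P['rvec']),np.array(P['tvec']),P['mtx'],np.array([P['k1'],0,0,0]))[0])
E
```

```text
[161.37179487 239.21474359] (157, 236, 11, 9) [378.36474695 171.19313554] (366, 164, 26, 15) (array([457.37667925, 278.40934371,  -0.68500456]), np.float64(19.736322588393552)) [453.06526717 267.621958     5.        ]
1.35 [ 475.96578716 -286.60145155  130.4833362 ] [-3.14116244e+00  7.97830054e-04  3.38341235e-01] 59.94044267838797 [ 540.29638656 -264.56703331  287.84421406]
[[[285.61191244 207.66338127]]]
[[[285.60349518 208.28973009]]]
[[[285.59496071 208.92485876]]]
```

View pics/w1.png

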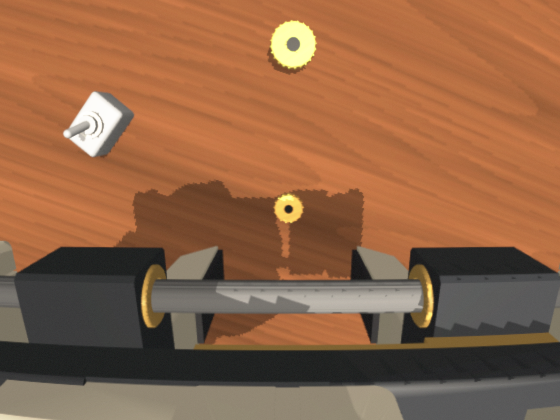

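The wrist view shows the small nut's bore at (288.5,209.5), predicted (286,208); the medium nut is at (293,44) and the switch at (95,125). That agrees to about 2 mm.

```bash
sed -i "s/((0,170,190),(5,255,255))/((0,170,190),(3,255,255))/" h.py; python3 - <<'E'
from h import *
P=camera_params('wrist')
print(plane(P,(288.5,209.5),18),plane(P,(293,44),22))
T,S=camera_params('top'),camera_params('scene')
it=cv2.cvtColor(cv2.imread('pics/top0.png'),cv2.COLOR_BGR2RGB);is_=cv2.cvtColor(cv2.imread('pics/scene0.png'),cv2.COLOR_BGR2RGB)
v,bb=blob(is_,'red',(379,172),20)
h=cv2.cvtColor(it,cv2.COLOR_RGB2HSV);print(h[232,140:174:3].tolist())
RANGES['red']=[((0,215,150),(4,255,255)),((172,190,90),(180,255,255))]
u,ba=blob(it,'red',(156,232),20)
print(u,ba,v,bb,tri(T,u,S,v),plane(T,u,5))
w=cv2.cvtColor(cv2.imread('pics/w1.png'),cv2.COLOR_BGR2RGB)
for uv,r,z in(((289,209),22,18),((293,44),32,22)):
    u,b=blob(w,'brass',uv,r);print(u,b,plane(P,u,z))
E
```

```text
[ 476.10907323 -288.9559372    18.        ] [ 589.09024016 -252.52041618   22.        ]
[[12, 182, 129], [6, 223, 190], [5, 248, 216], [6, 255, 219], [6, 255, 219], [6, 255, 218], [6, 255, 219], [6, 255, 219], [6, 255, 219], [5, 247, 202], [12, 176, 126], [12, 186, 129]]
 ** On entry to DLASCL parameter number  4 had an illegal value
 ** On entry to DLASCL parameter number  4 had an illegal value
 ** On entry to DLASCL parameter number  4 had an illegal value
 ** On entry to DLASCL parameter number  4 had an illegal value
 ** On entry to DLASCL parameter number  5 had an illegal value
 ** On entry to DLASCL parameter number  4 had an illegal valueh.py:24: RuntimeWarning: invalid value encountered in divide
  return np.array([M['m10'],M['m01']])/M['m00'],cv2.boundingRect(hull)
Traceback (most recent call last):
  File "h.py", line 13, in tri
    s=np.linalg.lstsq(np.c_[d1,-d2],c2-c1,rcond=None)[0]
      ~~~~~~~~~~~~~~~^^^^^^^^^^^^^^^^^^^^^^^^^^^^^^^^
numpy.linalg.LinAlgError: SVD did not converge in Linear Least Squares
```

>>> step_arm --deltas '[0.3,-0.9,-22,0,50,0,0,-22,0,50,0,0,-22,0,50,0,0,-22,0,45,0,0,-22,0,45,0,0,-7,0,45,0,0,-7,0,45,0,0,0,0,45,0,0,0,0,45,0,0,0,0,45]'

```text
time: 2.65
tool_pos: [477.0, -287.6, 7.3]
tcp_rot: [3.141, -0.0, 0.338]
contact_force: [0.3, -0.6, 0.4]
grip_width: 44.6
finger_force: 0.0
```

```bash
sed -i "s/'red':\[.*\],'blue'/'red':[((0,165,180),(8,255,255))],'blue'/" h.py; python3 - <<'E'
from h import *
T,S=camera_params('top'),camera_params('scene')
it=cv2.cvtColor(cv2.imread('pics/top0.png'),cv2.COLOR_BGR2RGB);is_=cv2.cvtColor(cv2.imread('pics/scene0.png'),cv2.COLOR_BGR2RGB)
v,bb=blob(is_,'red',(379,172),20)
u,ba=blob(it,'red',(156,232),20)
print(u,ba,v,bb,tri(T,u,S,v),plane(T,u,5))
cv2.imwrite("pics/w2.png",cv2.cvtColor(capture("wrist"),cv2.COLOR_RGB2BGR))
E
```

```text
[155.53746254 232.001665  ] (143, 219, 26, 27) [378.36378738 171.22425249] (365, 164, 27, 16) (array([468.23348308, 280.82106901,   6.57836892]), np.float64(1.5906370864201402)) [467.77929654 280.60886138   5.        ]
```

View pics/w2.png

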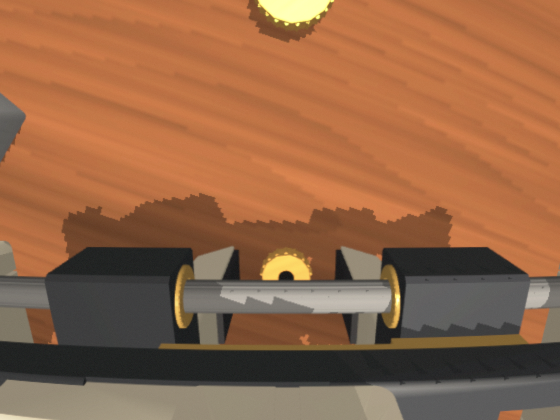

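The nut's bore is at (286,277), centred between the fingers. Now I'll close.

>>> step_arm --deltas '[0,0,-1,0,35,0,0,0,0,28,0,0,0,0,24,0,0,0,0,20,0,0,0,0,10,0,0,0,0,10,0,0,0,0,10,0,0,0,0,10,0,0,0,0,10,0,0,0,0,10]'

```text
time: 3.95
tool_pos: [476.7, -287.4, 5.7]
tcp_rot: [3.141, -0.0, 0.338]
contact_force: [-0.8, 0.3, -0.3]
grip_width: 20.6
finger_force: 30.0
```

>>> step_arm --deltas '[0,0,5,0,10,0,0,15,0,10,0,0,30,0,10,0,0,35,0,10,0,0,30,0,10,0,20,0,0,10,0,40,0,0,10,0,50,0,0,10,0,50,0,0,10,0,50,0,0,10]'

```text
time: 5.2
tool_pos: [475.6, -74.9, 120.4]
tcp_rot: [-3.141, 0.001, 0.338]
contact_force: [0.6, -0.3, 0.4]
grip_width: 20.4
finger_force: 30.0
```

>>> step_arm --deltas '[-1,50,0,0,10,-1,50,0,0,10,-1,50,0,0,10,-1,50,0,0,10,-1,50,0,0,10,-1,50,0,0,10,-1,38,0,0,10,-1,20,0,0,10,0,0,0,0,10,0,0,0,0,10]'

```text
time: 6.45
tool_pos: [468.5, 279.5, 120.5]
tcp_rot: [3.141, 0.001, 0.337]
contact_force: [0.2, -0.4, -0.5]
grip_width: 20.7
finger_force: 30.0
```

```bash
python3 - <<'E'
from h import *
P=camera_params('wrist');o=get_obs();print(o['tool_pos'],o['tcp_rot'],o['grip_width'])
w=capture("wrist");cv2.imwrite("pics/w3.png",cv2.cvtColor(w,cv2.COLOR_RGB2BGR))
E
```

```text
[468.49286328 279.45561001 120.52238116] [3.14104195e+00 9.47205883e-04 3.37177146e-01] 20.7286128171246
```

View pics/w3.png

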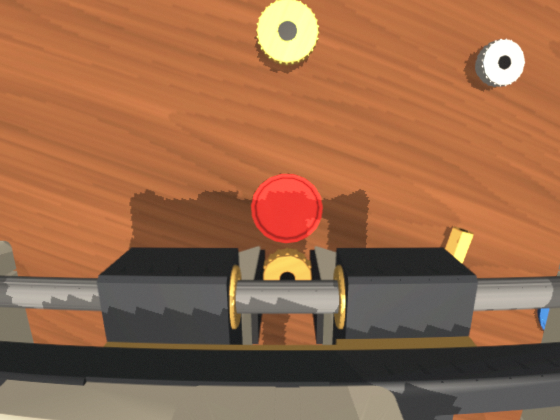

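The nut is held level, with its bore at (287,277). The red dish is at (287,208), the large nut at (288,31) and the steel nut at (504,62).

```bash
python3 - <<'E'
from h import *
P=camera_params('wrist');w=cv2.cvtColor(cv2.imread('pics/w3.png'),cv2.COLOR_BGR2RGB)
u,b=blob(w,'red',(287,208),45);print(u,b,plane(P,u,5))
print(plane(P,(288,31),26))
E
```

```text
[286.55912602 207.69107669] (251, 173, 72, 70) [469.2114096  279.01530519   5.        ]
[585.982317   318.81794912  26.        ]
```

>>> step_arm --deltas '[0,0,-15,0,10,0,0,-25,0,10,0,0,-25,0,10,0,0,-25,0,10,0,0,-12,0,10,0,0,-4,0,10,0,0,-1,0,10,0,0,0,0,10,0,0,0,0,10,0,0,0,0,10]'

```text
time: 7.75
tool_pos: [468.9, 280.7, 14.1]
tcp_rot: [3.142, -0.001, 0.338]
contact_force: [0.1, 0.1, 0.2]
grip_width: 20.6
finger_force: 30.0
```

>>> step_arm --deltas '[0,0,-1,0,10,0,0,0,0,10,0,0,-1,0,10,0,0,0,0,10,0,0,-1,0,10,0,0,0,0,10,0,0,-0.5,0,10,0,0,0,0,10,0,0,0,0,10,0,0,0,0,10]'

```text
time: 9.0
tool_pos: [468.7, 280.6, 10.2]
tcp_rot: [3.141, 0.0, 0.338]
contact_force: [-0.1, 0.1, -0.0]
grip_width: 20.8
finger_force: 30.0
```

No contact yet, so I'll go down in finer steps.

>>> step_arm --deltas '[0,0,-0.5,0,10,0,0,0,0,10,0,0,0,0,10,0,0,-0.5,0,10,0,0,0,0,10,0,0,0,0,10,0,0,-0.3,0,10,0,0,0,0,10,0,0,0,0,10,0,0,0,0,10]'

```text
time: 10.25
tool_pos: [468.7, 280.6, 9.0]
tcp_rot: [3.141, 0.0, 0.338]
contact_force: [-0.1, 0.5, 0.0]
grip_width: 20.7
finger_force: 30.0
```

>>> step_arm --deltas '[0,0,-0.3,0,10,0,0,0,0,10,0,0,-0.2,0,10,0,0,0,0,10,0,0,0,0,10,0,0,0,0,10,0,0,0,0,10,0,0,0,0,10,0,0,0,0,10,0,0,0,0,10]'

```text
time: 11.5
tool_pos: [468.8, 280.6, 8.7]
tcp_rot: [3.142, -0.0, 0.338]
contact_force: [-1.1, -1.0, 4.8]
grip_width: 20.6
finger_force: 30.0
```

>>> step_arm --deltas '[0,0,0,0,24,0,0,0,0,30,0,0,0,0,36,0,0,0,0,36,0,0,5,0,36,0,0,15,0,40,0,0,25,0,50,0,0,30,0,62,0,0,25,0,62,0,0,11,0,62]'

```text
time: 12.75
tool_pos: [469.5, 280.9, 121.9]
tcp_rot: [-3.141, -0.004, 0.338]
contact_force: [1.6, 0.4, -0.0]
grip_width: 62.0
finger_force: 0.0
```

```bash
python3 - <<'E'
from h import *
P=camera_params('wrist');o=get_obs();print(o['tool_pos'],o['tcp_rot'],o['grip_width'])
w=capture("wrist");cv2.imwrite("pics/w4.png",cv2.cvtColor(w,cv2.COLOR_RGB2BGR)[:260])
u,b=blob(w,'red',(287,208),50);print(u,b,plane(P,u,5))
RANGES['brass']=[((15,110,60),(36,255,255))]
u,b=blob(w,'brass',(287,208),25);print(u,b,plane(P,u,20))
E
```

```text
[469.48894325 280.90313433 121.87906658] [-3.141471   -0.00358777  0.33785122] 62.0214990327911
[287.85201131 210.03170254] (253, 176, 71, 70) [468.74427232 279.18366518   5.        ]
[287.02424242 213.7770202 ] (273, 199, 29, 30) [469.3661594  280.10016493  20.        ]
```

View pics/w4.png

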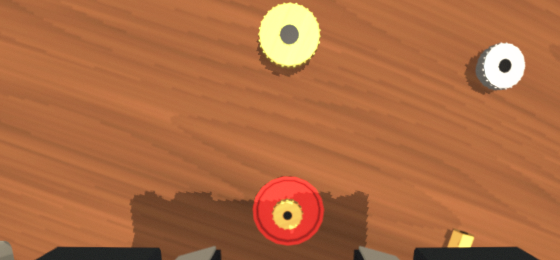

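The small nut stands in the red dish: nut at (287,214), dish centre at (288,210), about 1 mm off. Next is the large nut at (289,34).

>>> step_arm --deltas '[20,6.5,0,0,62,32,10.7,0,0,62,32,11,0,0,62,25,8,0,0,62,8,3,0,0,62,0,0,-15,0,62,0,0,-25,0,62,0,0,-25,0,62,0,0,-20,0,62,0,0,0,0,62]'

```text
time: 14.05
tool_pos: [583.1, 318.9, 31.8]
tcp_rot: [3.141, 0.006, 0.338]
contact_force: [-0.4, 0.7, 0.7]
grip_width: 61.8
finger_force: 0.0
```

```bash
python3 - <<'E'
from h import *
P=camera_params('wrist');o=get_obs();print(o['tool_pos'],o['tcp_rot'],o['grip_width'])
w=capture("wrist");cv2.imwrite("pics/w5.png",cv2.cvtColor(w,cv2.COLOR_RGB2BGR))
E
```

```text
[583.08783848 318.90769647  31.84838799] [3.14123749 0.00582042 0.33806599] 61.82462129222383
```

View pics/w5.png

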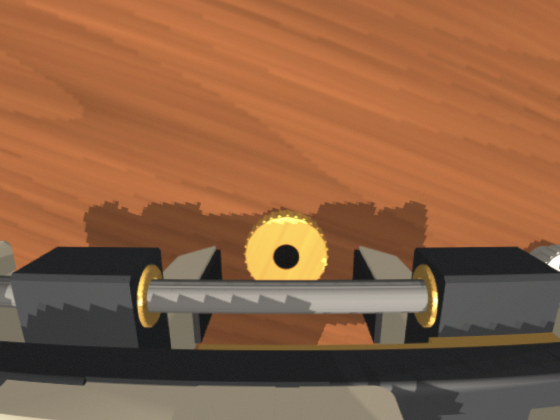

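The large nut's bore is at (286,256), midway between the fingers. I'll go down.

>>> step_arm --deltas '[0,0,-10,0,58,0,0,-10,0,58,0,0,-6,0,58,0,0,0,0,58,0,0,0,0,54,0,0,0,0,50,0,0,0,0,46,0,0,0,0,44,0,0,0,0,44,0,0,0,0,44]'

```text
time: 15.35
tool_pos: [585.7, 319.8, 8.4]
tcp_rot: [3.142, -0.0, 0.338]
contact_force: [0.4, -0.7, 0.7]
grip_width: 43.6
finger_force: 0.0
```

```bash
python3 - <<'E'
from h import *
P=camera_params('wrist');w=capture('wrist')
cv2.imwrite("pics/w5b.png",cv2.cvtColor(w,cv2.COLOR_RGB2BGR))
g=cv2.cvtColor(w,cv2.COLOR_RGB2GRAY); m=(g[225:285,262:312]<45).astype(np.uint8)
n,l,s,c=cv2.connectedComponentsWithStats(m)
for i in range(1,n):
    if s[i,4]>60: u=c[i]+[262,225];print(s[i],u,plane(P,u,26))
E
```

```text
[ 11  46  26   9 179] [285.45251397 275.69273743] [589.47543112 321.11347229  26.        ]
```

>>> step_arm --deltas '[0,0,-1.2,0,44,0,0,0,0,40,0,0,0,0,36,0,0,0,0,30,0,0,0,0,25,0,0,0,0,25,0,0,0,0,25,0,0,0,0,25,0,0,0,0,25,0,0,0,0,25]'

```text
time: 16.65
tool_pos: [585.7, 319.7, 7.2]
tcp_rot: [3.141, 0.0, 0.338]
contact_force: [0.4, -0.3, -0.8]
grip_width: 39.1
finger_force: 30.0
```

>>> step_arm --deltas '[0,0,5,0,25,0,0,15,0,25,0,0,30,0,25,0,0,35,0,25,0,0,30,0,25,3,-20,0,0,25,4,-40,0,0,25,4,-45,0,0,25,4,-45,0,0,25,4,-45,0,0,25]'

```text
time: 17.9
tool_pos: [603.8, 121.8, 120.9]
tcp_rot: [-3.142, 0.002, 0.337]
contact_force: [0.4, -0.4, -1.6]
grip_width: 39.0
finger_force: 30.0
```

>>> step_arm --deltas '[4,-45,0,0,25,4,-45,0,0,25,4,-45,0,0,25,4,-45,0,0,25,3.8,-29.5,0,0,25,0,-10,0,0,25,0,0,0,0,25,0,0,0,0,25,0,0,0,0,25,0,0,0,0,25]'

```text
time: 19.15
tool_pos: [624.6, -93.9, 122.3]
tcp_rot: [3.141, -0.0, 0.339]
contact_force: [-0.1, 0.3, -2.3]
grip_width: 38.9
finger_force: 30.0
```

```bash
python3 - <<'E'
from h import *
P=camera_params('wrist');o=get_obs();print(o['tool_pos'],o['tcp_rot'],o['grip_width'])
w=capture("wrist");cv2.imwrite("pics/w6.png",cv2.cvtColor(w,cv2.COLOR_RGB2BGR))
u,b=blob(w,'green',(287,208),75);print(u,b,plane(P,u,5))
E
```

```text
[624.55805903 -93.86866768 122.32398048] [ 3.14148802e+00 -5.76543780e-05  3.39087291e-01] 38.94700970860117
[288.3829845  202.57102713] (233, 153, 111, 95) [629.10215679 -94.2267398    5.        ]
```

View pics/w6.png

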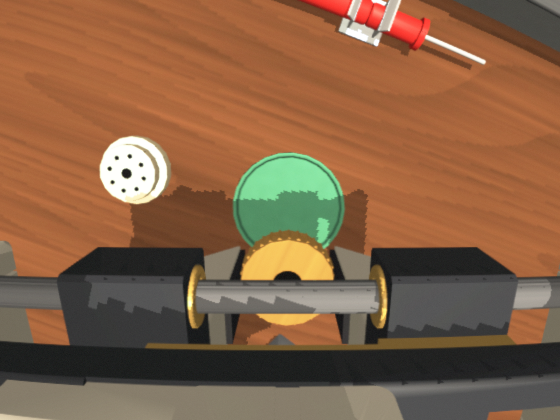

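The large nut is held level. The green dish spans x 233–344 with its centre near (288,207), directly below. The valve base at (127,172) is clear. Going down.

>>> step_arm --deltas '[0,-0.5,-15,0,25,0,0,-25,0,25,0,0,-25,0,25,0,0,-25,0,25,0,0,-12,0,25,0,0,-5,0,25,0,0,-1,0,25,0,0,0,0,25,0,0,0,0,25,0,0,0,0,25]'

```text
time: 20.45
tool_pos: [624.7, -95.3, 14.7]
tcp_rot: [3.141, -0.001, 0.338]
contact_force: [0.4, 0.8, -2.7]
grip_width: 38.9
finger_force: 30.0
```

>>> step_arm --deltas '[0,0,-1,0,25,0,0,0,0,25,0,0,-1,0,25,0,0,0,0,25,0,0,-1,0,25,0,0,0,0,25,0,0,0,0,25,0,0,0,0,25,0,0,0,0,25,0,0,0,0,25]'

```text
time: 21.7
tool_pos: [624.5, -95.3, 11.2]
tcp_rot: [3.142, 0.0, 0.338]
contact_force: [0.2, -1.1, -1.8]
grip_width: 39.2
finger_force: 30.0
```

>>> step_arm --deltas '[0,0,-0.4,0,25,0,0,0,0,25,0,0,-0.3,0,25,0,0,0,0,25,0,0,-0.3,0,25,0,0,0,0,25,0,0,0,0,25,0,0,0,0,25,0,0,0,0,25,0,0,0,0,25]'

```text
time: 22.95
tool_pos: [624.5, -95.3, 10.2]
tcp_rot: [3.141, 0.0, 0.338]
contact_force: [0.6, 0.1, -2.0]
grip_width: 39.3
finger_force: 30.0
```

>>> step_arm --deltas '[0,0,-0.3,0,25,0,0,0,0,25,0,0,-0.2,0,25,0,0,0,0,25,0,0,0,0,25,0,0,0,0,25,0,0,0,0,25,0,0,0,0,25,0,0,0,0,25,0,0,0,0,25]'

```text
time: 24.2
tool_pos: [624.6, -95.3, 10.0]
tcp_rot: [3.141, -0.0, 0.338]
contact_force: [-2.1, -0.1, 5.6]
grip_width: 39.4
finger_force: 30.0
```

>>> step_arm --deltas '[0,0,0,0,44,0,0,0,0,50,0,0,0,0,56,0,0,0,0,56,0,0,5,0,56,0,0,15,0,56,0,0,25,0,56,0,0,30,0,56,0,0,25,0,56,0,0,10,0,56]'

```text
time: 25.45
tool_pos: [625.5, -95.5, 122.5]
tcp_rot: [3.139, -0.003, 0.338]
contact_force: [-0.8, -0.0, -1.4]
grip_width: 56.2
finger_force: 0.0
```

```bash
python3 - <<'E'
from h import *
P=camera_params('wrist');o=get_obs();print(o['tool_pos'],o['tcp_rot'],o['grip_width'])
w=capture("wrist");cv2.imwrite("pics/w7.png",cv2.cvtColor(w,cv2.COLOR_RGB2BGR)[:260])
u,b=blob(w,'green',(287,208),75);print(u,b,plane(P,u,5))
u,b=blob(w,'brass',(287,210),35);print(u,b,plane(P,u,29))
E
```

```text
[625.4834434  -95.48257868 122.52847747] [ 3.13918427 -0.00331545  0.33783219] 56.24784521004412
[285.46300767 207.54466441] (231, 154, 110, 108) [625.92503481 -95.14486456   5.        ]
[285.57975167 214.9571565 ] (258, 187, 56, 57) [626.29743869 -95.12278175  29.        ]
```

View pics/w7.png

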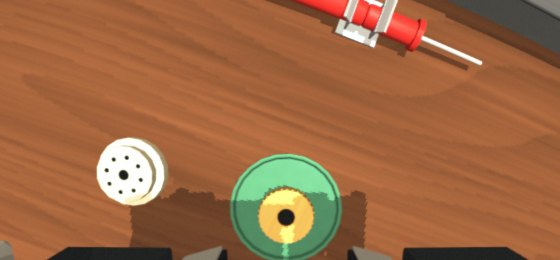

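The large nut stands in the green dish: nut at (286,215), dish centre at (285,208), so the centres agree to 0.5 mm. Next is the medium nut at about (589,-251).

>>> step_arm --deltas '[-5,-25,0,0,54,-10,-45,0,0,54,-10,-45,0,0,54,-8,-30,0,0,54,-2.5,-11,0,0,54,0,0,-15,0,54,0,0,-25,0,54,0,0,-25,0,54,0,0,-20,0,54,0,0,0,0,54]'

```text
time: 26.75
tool_pos: [587.9, -248.7, 32.0]
tcp_rot: [-3.137, 0.003, 0.34]
contact_force: [-0.2, -0.3, 0.6]
grip_width: 54.0
finger_force: 0.0
```

```bash
python3 - <<'E'
from h import *
P=camera_params('wrist');o=get_obs();print(o['tool_pos'],o['tcp_rot'],o['grip_width'])
w=capture("wrist");cv2.imwrite("pics/w8.png",cv2.cvtColor(w,cv2.COLOR_RGB2BGR))
E
```

```text
[ 587.90995137 -248.68295595   32.00458136] [-3.13740875  0.00327923  0.33952517] 54.015930963039736
```

View pics/w8.png

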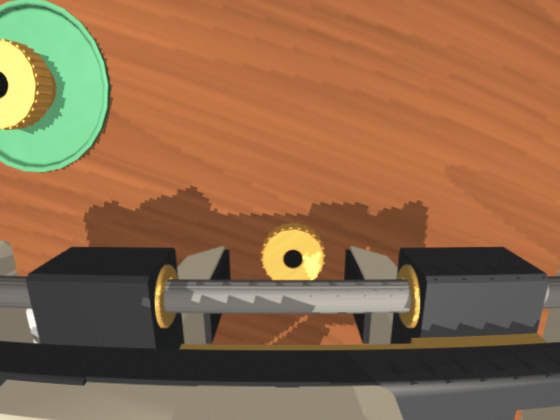

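The medium nut's bore is at (293,258), between the fingers. I'll go down and close.

>>> step_arm --deltas '[0,0,-10,0,54,0,0,-10,0,54,0,0,-6,0,54,0,0,-0.8,0,54,0,0,0,0,50,0,0,0,0,46,0,0,0,0,42,0,0,0,0,38,0,0,0,0,36,0,0,0,0,36]'

```text
time: 28.05
tool_pos: [589.0, -251.3, 7.9]
tcp_rot: [3.141, 0.0, 0.338]
contact_force: [-1.7, 0.1, -0.2]
grip_width: 36.1
finger_force: 0.0
```

>>> step_arm --deltas '[0,0,0,0,34,0,0,0,0,31,0,0,0,0,28,0,0,0,0,24,0,0,0,0,18,0,0,0,0,18,0,0,0,0,18,0,0,0,0,18,0,0,0,0,18,0,0,0,0,18]'

```text
time: 29.3
tool_pos: [589.0, -251.2, 7.9]
tcp_rot: [3.142, 0.0, 0.338]
contact_force: [-0.3, 0.8, -0.9]
grip_width: 30.0
finger_force: 30.0
```

>>> step_arm --deltas '[0,0,5,0,18,0,0,15,0,18,0,0,30,0,18,0,0,35,0,18,0,0,28,0,18,-10,21.2,0,0,18,-17,36,0,0,18,-20,43,0,0,18,-20,43,0,0,18,-20,43,0,0,18]'

```text
time: 30.55
tool_pos: [501.6, -63.9, 122.2]
tcp_rot: [3.14, -0.002, 0.337]
contact_force: [0.6, 0.8, -0.4]
grip_width: 30.1
finger_force: 30.0
```

>>> step_arm --deltas '[-18,38,0,0,18,-10,21,0,0,18,-5,10,0,0,18,0,0,0,0,18,0,0,0,0,18,0,0,0,0,18,0,0,0,0,18,0,0,0,0,18,0,0,0,0,18,0,0,0,0,18]'

```text
time: 31.8
tool_pos: [469.0, 4.0, 120.9]
tcp_rot: [3.142, 0.0, 0.338]
contact_force: [-0.1, 0.3, -1.6]
grip_width: 30.1
finger_force: 30.0
```

```bash
python3 - <<'E'
from h import *
P=camera_params('wrist');o=get_obs();print(o['tool_pos'],o['tcp_rot'],o['grip_width'])
w=capture("wrist");cv2.imwrite("pics/w9.png",cv2.cvtColor(w,cv2.COLOR_RGB2BGR))
u,b=blob(w,'blue',(287,208),70);print(u,b,plane(P,u,5))
E
```

```text
[469.0120941    3.95431042 120.92697571] [3.14150804e+00 4.02018514e-05 3.37828902e-01] 30.05232985338668
[287.4452807  205.40890338] (243, 163, 90, 82) [471.47891729   3.66290168   5.        ]
```

View pics/w9.png

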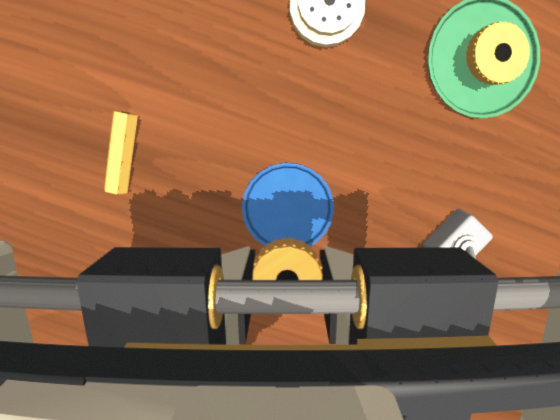

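The nut is held level over the blue dish, whose centre is at (288,208). The spacer at (121,153) and the switch at (465,240) are clear. Going down.

>>> step_arm --deltas '[0,0,-15,0,18,0,0,-25,0,18,0,0,-25,0,18,0,0,-25,0,18,0,0,-12,0,18,0,0,-4,0,18,0,0,-1,0,18,0,0,-1,0,18,0,0,0,0,18,0,0,0,0,18]'

```text
time: 33.1
tool_pos: [469.2, 3.9, 13.2]
tcp_rot: [3.141, -0.001, 0.338]
contact_force: [0.8, -0.3, -1.3]
grip_width: 29.8
finger_force: 30.0
```

>>> step_arm --deltas '[0,0,-0.5,0,18,0,0,0,0,18,0,0,-0.5,0,18,0,0,0,0,18,0,0,0,0,18,0,0,0,0,18,0,0,0,0,18,0,0,0,0,18,0,0,0,0,18,0,0,0,0,18]'

```text
time: 34.35
tool_pos: [469.0, 4.0, 11.9]
tcp_rot: [3.142, 0.0, 0.338]
contact_force: [-0.3, -0.7, -0.8]
grip_width: 30.1
finger_force: 30.0
```

>>> step_arm --deltas '[0,0,-0.4,0,18,0,0,0,0,18,0,0,-0.3,0,18,0,0,0,0,18,0,0,-0.3,0,18,0,0,0,0,18,0,0,0,0,18,0,0,0,0,18,0,0,0,0,18,0,0,0,0,18]'

```text
time: 35.6
tool_pos: [469.0, 4.0, 11.0]
tcp_rot: [3.142, -0.0, 0.338]
contact_force: [0.2, -0.1, -1.2]
grip_width: 30.0
finger_force: 30.0
```

>>> step_arm --deltas '[0,0,-0.3,0,18,0,0,0,0,18,0,0,-0.2,0,18,0,0,0,0,18,0,0,0,0,18,0,0,0,0,18,0,0,0,0,18,0,0,0,0,18,0,0,0,0,18,0,0,0,0,18]'

```text
time: 36.85
tool_pos: [469.1, 4.0, 10.8]
tcp_rot: [3.141, -0.0, 0.338]
contact_force: [-1.5, -0.5, 6.6]
grip_width: 29.8
finger_force: 30.0
```

Contact at 6.6 N. Releasing and lifting.

>>> step_arm --deltas '[0,0,0,0,34,0,0,0,0,40,0,0,0,0,46,0,0,0,0,46,0,0,5,0,46,0,0,15,0,46,0,0,25,0,50,0,0,30,0,56,0,0,25,0,56,0,0,10,0,56]'

```text
time: 38.1
tool_pos: [469.7, 3.9, 122.0]
tcp_rot: [3.14, -0.002, 0.338]
contact_force: [-0.5, -1.0, -0.5]
grip_width: 56.0
finger_force: 0.0
```

>>> step_arm --deltas '[0,0,30,0,56,0,0,30,0,56,-10,0,30,0,56,-20,0,10,0,56,-20,0,0,0,56,-20,0,0,0,56,0,0,0,0,56,0,0,0,0,56,0,0,0,0,56,0,0,0,0,56]'

```text
time: 39.35
tool_pos: [399.4, 3.9, 220.3]
tcp_rot: [-3.142, 0.0, 0.338]
contact_force: [-0.2, -0.7, 0.4]
grip_width: 55.8
finger_force: 0.0
```

```bash
python3 - <<'E'
from h import *
T=camera_params('top');P=camera_params('wrist')
w=capture('top');s=capture('wrist')
cv2.imwrite("pics/fin.png",cv2.cvtColor(np.vstack([cv2.resize(w[130:270,100:460],(560,218)),s[:260]]),cv2.COLOR_RGB2BGR))
for c,uv,r in(('red',(156,232),20),('brass',(156,232),14),('green',(337,162),30),('brass',(337,162),16),('blue',(288,236),26),('brass',(288,236),16)):
    try:
        u,b=blob(w,c,uv,r);print(c,b,plane(T,u,{'brass':24}.get(c,5)).round(1))
    except Exception as e: print(c,e)
E
```

```text
red (143, 219, 26, 27) [467.7 280.6   5. ]
brass (148, 227, 12, 11) [468.6 278.9  24. ]
green (316, 142, 42, 41) [624.3 -94.4   5. ]
brass (328, 151, 20, 20) [624.7 -94.4  24. ]
blue (271, 219, 33, 34) [468.8   4.1   5. ]
brass (280, 229, 15, 15) [469.1   4.7  24. ]
```

View pics/fin.png

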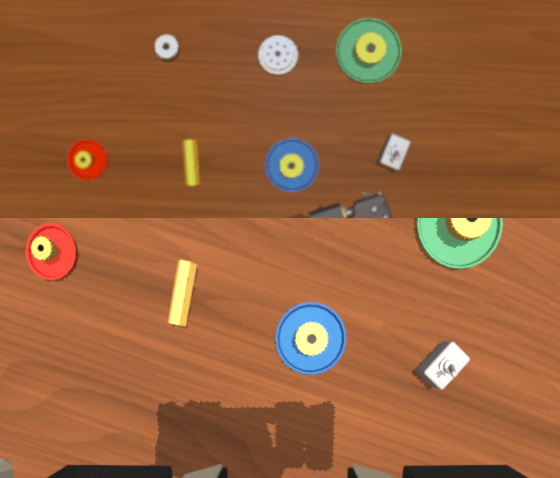

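The picture shows each brass nut upright and within about 2 mm of its dish's centre: red (87,160), blue (291,165) and green (370,48) in the upper half. The steel nut, spacer, valve base and switch housing have not moved. I'm handing in.

```bash
python3 -c "
from plant import *
print(close_job())"
```

```text
the job is handed in; nothing more can be done
None
```

The job is handed in: all three brass nuts stand upright within about 2 mm of the centres of their matching dishes, nothing else was moved, and it took about 39 s of the 80 s allowed (the hand-in returned no verdict).

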